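# Press a stock box lid home and snap its four clips corner to opposite corner

## Robot

A 6-joint arm with a two-finger parallel gripper is mounted at the origin on the work surface; the furniture and walls round the work are solid. World frame = base frame: x ahead of the robot, y to its left, z up, the work surface at z = 0. Lengths are in m, angles in rad, forces in N, time in s.
With the tool pointing down it reaches from about 0.325 to 1 m from the base axis. Payload 5.1 kg.
Tool frame: the origin (TCP) lies between the finger pads; the fingertips stand bot.tip_extent ahead of it and the grasp point (between the pads) lies 11 mm behind it (bot.tip_extent is the distance from the TCP to the fingertips, in m); z points along the fingers, y is the line along which they close (so a half turn about z gives the same grasp; the last joint's range is limited). The gripper opens to 85 mm and grips with 20 to 120 N. Pads are 22 mm wide; open, the fingers measure 114 mm over their backs; the gripper's body (76 mm by 85 mm) begins 54 mm behind the grasp point. The pads swing forward as they close: fully open they stand 13 mm farther back than shut.
Start: joints at [-1.273, 0.124, 1.65, -0, 1.367, -0.083], TCP at [0.242, -0.603, 0.239] pointing down, gripper open.
Joint ranges: [-2.61, 2.61], [-1.02, 2.33], [0.03, 2.71], [-1.35, 4.49], [0.32, 2.68], [-2.91, 2.91]. Speed limits (rad/s): [2.57, 2.57, 3.14, 3.14, 3.14, 3.14].

## Interface

Orientations are given as a unit quaternion [x, y, z, w].
In Python, from bench import bot, optics, order gives the robot as it stands.
- The arm moves only by the tool drive_tool, never from a script. Its argument "targets" is a list of rows, each a list of 5 numbers: the closure, from 0 (fully open) to 1 (shut), then the shift along the tool's x, y, z in cm, then the turn about the tool's z in degrees. A call has 1 to 10 rows; each row shifts and turns the commanded pose from where the row before left it, along the tool's axes as they then stand; what a row does not reach is not made up. A row lasts 1/12 s, in which the tool goes at most 41.7 mm and 7.16 degrees, less where a joint would pass 70% of its speed; a pose out of reach is approached as far as the arm can. A call is refused whole if a number of a shift passes 4.17 or a number of a turn 7.16, either way. A call with a gripper value outside its range is refused whole. The fingers move at their own pace and stop on an object; "grip_force" is the grip in N (left out, the last holds). Time passes only in rows, so rows that do not move let the fingers close. It gives the time, the measured TCP pose, the force, the opening and the grip force at its end, in the units of the state.
- bot.state(): the state, without advancing time (a new reading comes with each control period).
- optics.snapshot(name): name is "side" or "top"; returns a dict with "pixels" (480x640x3 uint8, red, green, blue), "depth" (480x640 float32, m along the optical axis (not along the pixel's ray), 0 where there is no reading), "K" (3x3 intrinsics, pixels), "rvec" (rotation vector, rad) and "tvec" (3), from world to camera coordinates, as OpenCV has them. Camera axes: x right, y down, z forward; pixel columns grow to the right and rows downward; lengths in m; the calibration is good to about 2 mm. A picture is of the moment at which its call begins.
- order.sign_off(): hands the job in; it is judged then, once.
The state is a dict: "time": time; "qpos": joint angles; "qvel": joint speeds; "joint_torque": joint torques, N m; "ee_pos": TCP position; "tcp_rot": TCP orientation; "wrist_force": force on the tool from outside, world axes, zero at the start; "moment": the same for the moment, N m; "finger_gap": finger opening in m; "grip_force": force on a finger pad.
Only numpy, scipy, OpenCV 4.12 (cv2) and the standard library are available. Lean on these libraries where they do the work, as an engineer would, in place of code of your own. Each camera call takes 0.05 s, during which the arm holds its last target. There are 200 camera calls.

## Task

Close the white stock box for storage: first press the lid gently down, on the blue pad in its middle, until it is fully home with all clips still open, then swing the four orange clips down and press each until it snaps shut. Start with whichever clip you like, do the diagonally opposite one next, then the remaining two. The clips and lid are brittle plastic: feel for the snap and the stop, and never press harder than 25 newtons; leave everything else on the display alone.

Things in the scene. Friction and masses are not known exactly. Their poses are not given: they have to be found in the camera images.
- stock_box: White open tub with a soap carton inside, fixed to the surface, 150 (its x) x 210 (its y) x 62 mm tall. Origin: centre of its underside; x points to its far side, y to its left, z up. On each long (y-running) side, below each clip, sits a sprung white catch over a solid ledge; the catches' heights differ from corner to corner by up to 11 mm.
- lid (a joint): Height in m of the grey lid with a clear window (156x216x5 mm) above its home position: 0 = fully home on the rim (its top 67 mm above the surface), larger = standing proud (5 to 8 mm at the start). It slides straight up and down only; its tight rubber seal drags with about 9 N and it stays where it is left. From 1.5 mm above home a springy seal adds 5 N per mm; a hard stop lies 0.5 mm below home.
- lid_pad (a point): Centre of the top of the blue round press pad (38 mm across, 8 mm above the lid) in the middle of the lid; 75 mm above the surface when the lid is home.
- clip_a (a joint): Angle in rad of the near-left orange clip (seen from the robot): 0 = flat along the lid; larger = swung up and back to the lid's middle (1.75 at most). Starts at 0.9 to 1.35; stays where left. Snapped shut it rests on its solid ledge anywhere from 0 to 0.27 (catch heights differ, unknown); the hook meets the catch about 0.17 before that, pressing then takes up to about 11 N until it gives way and drops in.
- catch_a (a joint): How far, in m, the near-left sprung catch is pushed in: 0 when free; about 0.0013 once the clip's hook is snapped in under it.
- clip_a_hinge (a point): Middle of the near-left clip's hinge axis, 3 mm above the lid's top. The axis runs along the box's y; the clip reaches from here outwards (box -x) over the nearest long edge. The clip is a flat plate 42 mm long from the hinge, 26 mm wide, 5 mm thick (hinge axis in mid-thickness), with a hook 30 mm deep at its outer end.
- clip_a_press (a point): Centre of the black rubber thumb strip on top of the near-left clip, 35.5 mm out from the hinge axis, 3.5 mm above the plate's middle; moves with the clip, its x from hinge to outer end. Straight down there is the way to press the clip home.
- clip_b (a joint): Angle in rad of the near-right orange clip (seen from the robot): 0 = flat along the lid; larger = swung up and back to the lid's middle (1.75 at most). Starts at 0.9 to 1.35; stays where left. Snapped shut it rests on its solid ledge anywhere from 0 to 0.27 (catch heights differ, unknown); the hook meets the catch about 0.17 before that, pressing then takes up to about 11 N until it gives way and drops in.
- catch_b (a joint): How far, in m, the near-right sprung catch is pushed in: 0 when free; about 0.0013 once the clip's hook is snapped in under it.
- clip_b_hinge (a point): Middle of the near-right clip's hinge axis, 3 mm above the lid's top. The axis runs along the box's y; the clip reaches from here outwards (box -x) over the nearest long edge. The clip is a flat plate 42 mm long from the hinge, 26 mm wide, 5 mm thick (hinge axis in mid-thickness), with a hook 30 mm deep at its outer end.
- clip_b_press (a point): Centre of the black rubber thumb strip on top of the near-right clip, 35.5 mm out from the hinge axis, 3.5 mm above the plate's middle; moves with the clip, its x from hinge to outer end. Straight down there is the way to press the clip home.
- clip_c (a joint): Angle in rad of the far-right orange clip (seen from the robot): 0 = flat along the lid; larger = swung up and back to the lid's middle (1.75 at most). Starts at 0.9 to 1.35; stays where left. Snapped shut it rests on its solid ledge anywhere from 0 to 0.27 (catch heights differ, unknown); the hook meets the catch about 0.17 before that, pressing then takes up to about 11 N until it gives way and drops in.
- catch_c (a joint): How far, in m, the far-right sprung catch is pushed in: 0 when free; about 0.0013 once the clip's hook is snapped in under it.
- clip_c_hinge (a point): Middle of the far-right clip's hinge axis, 3 mm above the lid's top. The axis runs along the box's y; the clip reaches from here outwards (box +x) over the nearest long edge. The clip is a flat plate 42 mm long from the hinge, 26 mm wide, 5 mm thick (hinge axis in mid-thickness), with a hook 30 mm deep at its outer end.
- clip_c_press (a point): Centre of the black rubber thumb strip on top of the far-right clip, 35.5 mm out from the hinge axis, 3.5 mm above the plate's middle; moves with the clip, its x from hinge to outer end. Straight down there is the way to press the clip home.
- clip_d (a joint): Angle in rad of the far-left orange clip (seen from the robot): 0 = flat along the lid; larger = swung up and back to the lid's middle (1.75 at most). Starts at 0.9 to 1.35; stays where left. Snapped shut it rests on its solid ledge anywhere from 0 to 0.27 (catch heights differ, unknown); the hook meets the catch about 0.17 before that, pressing then takes up to about 11 N until it gives way and drops in.
- catch_d (a joint): How far, in m, the far-left sprung catch is pushed in: 0 when free; about 0.0013 once the clip's hook is snapped in under it.
- clip_d_hinge (a point): Middle of the far-left clip's hinge axis, 3 mm above the lid's top. The axis runs along the box's y; the clip reaches from here outwards (box +x) over the nearest long edge. The clip is a flat plate 42 mm long from the hinge, 26 mm wide, 5 mm thick (hinge axis in mid-thickness), with a hook 30 mm deep at its outer end.
- clip_d_press (a point): Centre of the black rubber thumb strip on top of the far-left clip, 35.5 mm out from the hinge axis, 3.5 mm above the plate's middle; moves with the clip, its x from hinge to outer end. Straight down there is the way to press the clip home.
- lid_box: Bystander: black tray with clear lid, 174x132x40 mm. Origin at the centre of its underside. Leave alone.
- rest_blue: Bystander: blue glasses rest, 62x57x111 mm. Origin at the centre of its underside. Leave alone.
- brown_wallet: Bystander: brown wallet, 88x109x14 mm. Origin at the centre of its underside. Leave alone.
- desk_lamp: Bystander: small wooden-base lamp, 64x152x132 mm. Origin at the centre of its underside. Leave alone.
- wedge_case_0: Bystander: pale grey wedge-shaped case, 158x73x56 mm. Origin at the centre of its underside. Leave alone.

How it is judged:
By the outcome, as a careful person would: the job done as asked, in the order asked, and still so for the second after the job is handed in, with the robot touching nothing.
It also fails if it takes over 66 s, if anything falls off the work surface, if the arm or the gripper's body presses on something with over 40 N, if the wrist force passes 120 N, or if a joint passes its speed limit or range.

## Working session

There is one attempt and no reset: what is moved stays moved. The work goes in short steps, Python scripts to look and compute and a tool call to move; the robot and the scene stay as the last step left them, time stands still between calls to the robot, and variables do not carry over. Pictures are saved under pics/ and viewed, at most 10 in all, crops included, and the job is handed in when it is done.

Besides the shell and the picture viewer there is one more tool, called after "Call:" by a JSON object that holds its "method" and its "body". drive_tool: Moves the arm, as the interface text tells. Its arguments: {"type":"object","properties":{"targets":{"type":"array","items":{"type":"array","items":{"type":"number"}}},"grip_force":{"type":"number"}},"required":["targets"]}

```bash
mkdir -p pics; cat > h.py <<'E'
import numpy as np, cv2
from bench import bot, optics, order
def world(s):
    R=cv2.Rodrigues(np.array(s["rvec"],float))[0];t=np.array(s["tvec"],float).ravel();K=np.array(s["K"])
    d=s["depth"];v,u=np.mgrid[:480,:640]
    c=np.stack([(u-K[0,2])/K[0,0]*d,(v-K[1,2])/K[1,1]*d,d],-1)
    return (c-t)@R
E
python3 - <<'E'
from h import *
for n in("top","side"):
    s=optics.snapshot(n);cv2.imwrite(f"pics/{n}0.png",s["pixels"][:,:,::-1]);np.savez(f"{n}0.npz",**s)
print(bot.state(),bot.tip_extent)
E
```

```text
{'time': 0.1, 'qpos': array([-1.27259076e+00,  1.24446916e-01,  1.65156267e+00,  5.66279562e-06,
        1.36748924e+00, -8.26103139e-02]), 'qvel': array([ 0.00051512, -0.00022755, -0.0021861 , -0.00015024,  0.00022268,
        0.00039752]), 'joint_torque': array([ 3.91286940e-04, -4.24929035e+01, -3.66654181e+01, -1.51567456e-04,
        3.90012923e-03,  4.72564452e-06]), 'ee_pos': array([ 0.2413985 , -0.60292604,  0.23815646]), 'tcp_rot': array([ 9.81926773e-01,  1.89258831e-01, -9.97850268e-05, -9.47851361e-04]), 'wrist_force': array([-0.17925227,  0.18889271, -0.47447505]), 'moment': array([ 0.00234753, -0.01497054, -0.01605426]), 'grip_force': 0.0, 'finger_gap': 0.08512435690194685} 0.008
```

View pics/top0.png

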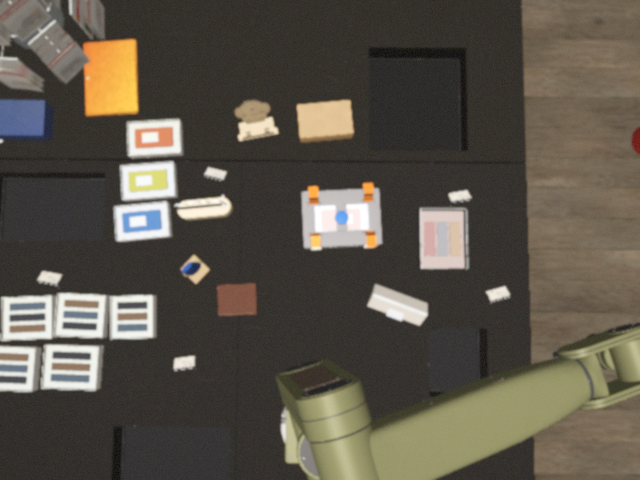

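View pics/side0.png

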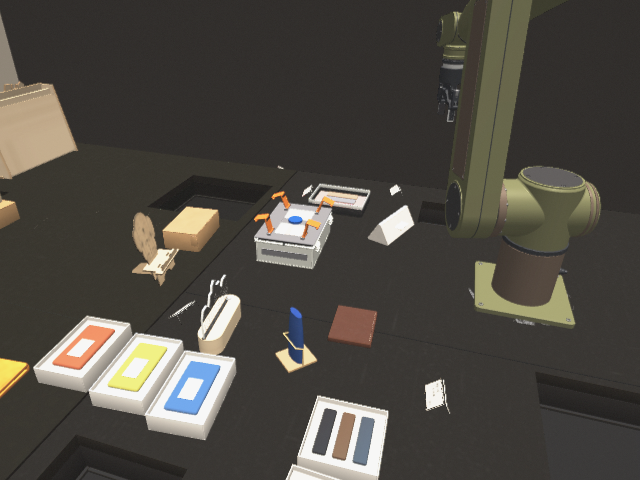

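The top view shows the box at about (342,218), with the pad at (342,217) and the clips at (313,194), (368,190), (371,240) and (316,241). The side view shows the box at (295,230) with all four clips standing up. Next I'll measure positions from these two views.

```bash
python3 - <<'E'
from h import *
for n in("top","side"):
    s=dict(np.load(f"{n}0.npz"));W=world(s);hsv=cv2.cvtColor(s["pixels"],cv2.COLOR_RGB2HSV)
    R=cv2.Rodrigues(s["rvec"])[0];print(n,"cam",-R.T@s["tvec"].ravel(),"axes",R.round(2).tolist())
    roi=np.zeros((480,640),bool)
    if n=="top": roi[175:260,290:395]=1
    else: roi[180:275,245:345]=1
    for c,lo,hi in(("blue",(100,150,80),(125,255,255)),("orange",(5,150,120),(22,255,255))):
        m=(cv2.inRange(hsv,lo,hi)>0)&roi
        k,l,st,ce=cv2.connectedComponentsWithStats(m.astype(np.uint8))
        for i in range(1,k):
            if st[i,4]>12:
                P=W[(l==i)&(s["depth"]>0)]
                print(c,st[i],ce[i].round(1),np.percentile(P,[5,50,95],axis=0).round(4).tolist())
    if n=="top":
        Z=W[...,2];m=(roi&(Z>.045)&(Z<.1)).astype(np.uint8)
        m=cv2.morphologyEx(m,cv2.MORPH_OPEN,np.ones((5,5)))
        # lid plane via points
        P=W[(m>0)];r=cv2.minAreaRect((P[:,:2]*1000).astype(np.float32));print("rect mm",r, np.median(P[:,2]))
        g=(hsv[...,1]<40)&roi&(Z>.05)&(Z<.09);print("grey",np.percentile(W[g][:,2],[5,25,50,75,95]))
E
```

```text
top cam [0.3495798  0.02448489 1.65842836] axes [[0.01, -1.0, 0.0], [-1.0, -0.01, -0.09], [0.09, -0.0, -1.0]]
orange [362 182  12  19 165] [367.9 189.9] [[0.6215, -0.1353, -0.003], [0.6449, -0.1207, 0.107], [0.6867, -0.1091, 0.118]]
orange [307 185  12  18 150] [313.  192.6] [[0.6134, 0.0191, -0.0029], [0.6361, 0.0298, 0.1108], [0.6755, 0.0416, 0.1199]]
orange [366 232  11  16 105] [371.1 238.9] [[0.4935, -0.1385, 0.0839], [0.509, -0.1277, 0.1079], [0.5307, -0.1191, 0.1172]]
orange [312 235   7   4  18] [315.3 235.9] [[0.5116, 0.0154, 0.1099], [0.5152, 0.0221, 0.1166], [0.5186, 0.0293, 0.1219]]
rect mm ((571.9825439453125, -47.908775329589844), (156.8290252685547, 216.4003143310547), 3.171459674835205) 0.07312794637882511
grey [0.06635636 0.07022299 0.07273665 0.07520038 0.07897957]
side cam [0.20967561 1.02171959 0.64845547] axes [[-0.96, -0.29, 0.02], [-0.16, 0.46, -0.87], [0.25, -0.84, -0.49]]
blue [289 216  13   7  75] [295.1 219.2] [[0.5587, -0.059, 0.0791], [0.5726, -0.0416, 0.0818], [0.5867, -0.0294, 0.0839]]
orange [271 191  19  17 115] [281.4 197.9] [[0.6207, -0.3697, -0.0013], [0.6351, -0.1154, 0.1028], [0.7455, -0.1035, 0.1164]]
orange [317 197  17  15  71] [325.6 202.5] [[0.4934, -0.1331, 0.0848], [0.5101, -0.118, 0.1089], [0.5299, -0.1111, 0.1165]]
orange [254 213  20  20 141] [264.6 220.6] [[0.6119, -0.1915, 0.0014], [0.6226, 0.0341, 0.1082], [0.7302, 0.0451, 0.1182]]
orange [302 220  18  18  99] [310.7 225.6] [[0.4894, 0.0155, 0.0813], [0.5084, 0.0305, 0.114], [0.523, 0.0392, 0.1182]]
```

```bash
cat >> h.py <<'E'
C=np.array([.572,-.0479]);YAW=np.radians(3.2)
B=np.array([[np.cos(YAW),np.sin(YAW)],[-np.sin(YAW),np.cos(YAW)]])
def box(p): p=np.array(p,float); return np.concatenate([(p[...,:2]-C)@B.T,p[...,2:]],-1)
def unbox(x,y): return np.array([x,y])@B+C
E
python3 - <<'E'
from h import *
for n in("top","side"):
    s=dict(np.load(f"{n}0.npz"));W=box(world(s));hsv=cv2.cvtColor(s["pixels"],cv2.COLOR_RGB2HSV)
    near=(abs(W[...,0])<.13)&(abs(W[...,1])<.13)&(W[...,2]>.06)&(W[...,2]<.14)
    m=near&(cv2.inRange(hsv,(95,100,40),(130,255,255))>0);P=W[m]
    print(n,"pad",m.sum(),P.mean(0).round(4),np.percentile(P,[3,97],axis=0).round(4).tolist())
    o=near&(cv2.inRange(hsv,(4,120,90),(24,255,255))>0)
    for nm,sx,sy in("a",-1,1),("b",-1,-1),("c",1,-1),("d",1,1):
        P=W[o&(W[...,0]*sx>0)&(W[...,1]*sy>0)]
        if len(P):
            print(nm,len(P),"y",np.percentile(P[:,1],[3,50,97]).round(4))
            b=(P[:,0]*sx/.006).astype(int)
            print("   ",[(round((k+.5)*6),round(np.median(P[b==k,2])*1e3),round(P[b==k,2].min()*1e3),round(P[b==k,2].max()*1e3)) for k in np.unique(b)])
    if n=="top":
        big=cv2.resize(s["pixels"][170:265,285:400],None,fx=4,fy=4,interpolation=cv2.INTER_CUBIC)
    else: b2=cv2.resize(s["pixels"][180:275,240:345],None,fx=5,fy=5,interpolation=cv2.INTER_CUBIC); cv2.imwrite("pics/s1.png",b2[:,:,::-1])
p=unbox(0,0);print(p,"shift world",p-bot.state()["ee_pos"][:2])
E
```

```text
top pad 106 [ 0.0006 -0.0005  0.0816] [[-0.0141, -0.0136, 0.0752], [0.015, 0.0118, 0.0875]]
a 96 y [0.0639 0.0741 0.0833]
    [(45, 88, 81, 95), (51, 115, 106, 122), (57, 117, 112, 125), (63, 117, 107, 123), (69, 116, 108, 123), (75, 113, 107, 122)]
b 131 y [-0.0866 -0.0757 -0.0647]
    [(39, 78, 77, 80), (45, 85, 81, 90), (51, 98, 89, 108), (57, 114, 106, 119), (63, 116, 108, 123), (69, 112, 107, 115), (75, 108, 102, 115), (81, 107, 102, 113), (87, 103, 101, 109)]
c 150 y [-0.0865 -0.0753 -0.0634]
    [(45, 87, 76, 99), (51, 102, 90, 118), (57, 115, 101, 120), (63, 116, 110, 124), (69, 113, 103, 121), (75, 109, 100, 115), (81, 108, 102, 112), (87, 104, 100, 109)]
d 148 y [0.0633 0.0745 0.0854]
    [(45, 91, 79, 114), (51, 114, 91, 121), (57, 116, 111, 125), (63, 116, 110, 120), (69, 113, 107, 118), (75, 112, 106, 116), (81, 111, 105, 115), (87, 101, 101, 101)]
side pad 89 [0.0012 0.0059 0.0813] [[-0.0144, -0.014, 0.0778], [0.0164, 0.0213, 0.0845]]
a 111 y [0.065  0.082  0.0909]
    [(39, 81, 81, 81), (45, 88, 77, 104), (51, 116, 95, 119), (57, 118, 116, 119), (63, 116, 114, 118), (69, 114, 112, 116), (75, 113, 107, 115), (81, 113, 111, 115)]
b 84 y [-0.0847 -0.0664 -0.0588]
    [(39, 80, 77, 82), (45, 87, 79, 99), (51, 100, 91, 112), (57, 115, 106, 117), (63, 115, 114, 117), (69, 112, 109, 114), (75, 110, 107, 113), (81, 106, 100, 108), (87, 107, 106, 107)]
c 112 y [-0.0844 -0.0678 -0.0579]
    [(39, 81, 79, 83), (45, 83, 78, 91), (51, 94, 80, 106), (57, 107, 95, 116), (63, 117, 114, 119), (69, 114, 112, 116), (75, 113, 111, 114), (81, 108, 100, 112), (87, 108, 103, 109)]
d 144 y [0.0651 0.081  0.0905]
    [(45, 83, 78, 95), (51, 101, 88, 119), (57, 118, 105, 120), (63, 117, 114, 119), (69, 116, 113, 118), (75, 115, 111, 116), (81, 113, 104, 114), (87, 111, 110, 113)]
[ 0.572  -0.0479] shift world [0.3306015  0.55502604]
```

View pics/s1.png

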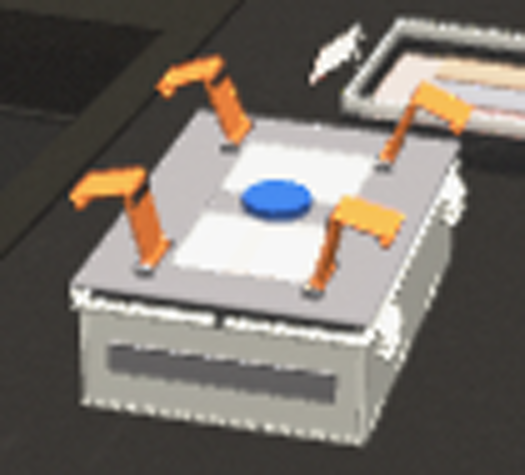

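Call:
{"method": "drive_tool", "body": {"targets": [[1,0,0,0,6.2],[1,0,0,0,6.2],[1,0,0,0,6.2],[1,2.25,-3.35,0,0],[1,2.25,-3.35,0,0],[1,2.25,-3.35,0,0],[1,2.25,-3.35,0,0],[1,2.25,-3.35,0,0],[1,2.25,-3.35,0,0],[1,2.25,-3.35,0,0]], "grip_force": 40}}

```text
time: 0.93
ee_pos: [0.386, -0.3585, 0.2388]
tcp_rot: [1.0, 0.028, -0.0, -0.0]
wrist_force: [0.8, 0.3, -0.4]
finger_gap: 0.0
grip_force: 0.0
```

Call:
{"method": "drive_tool", "body": {"targets": [[1,2.25,-3.35,0,0],[1,2.25,-3.35,0,0],[1,2.25,-3.35,0,0],[1,2.25,-3.35,0,0],[1,2.25,-3.35,0,0],[1,2.25,-3.35,0,0],[1,2.25,-3.35,0,0],[1,2.25,-3.35,0,0],[1,2.25,-3.35,0,0],[1,0,0,0,0]]}}

```text
time: 1.77
ee_pos: [0.5728, -0.0426, 0.2387]
tcp_rot: [1.0, 0.031, 0.0, -0.001]
wrist_force: [-0.9, 0.4, 0.4]
finger_gap: 0.0003
grip_force: 0.0
```

```bash
cat > st.py <<'E'
from h import *
s=bot.state();q=s["tcp_rot"]
print(round(s["time"],2),"box mm",(box(s["ee_pos"])*1e3).round(1),"yaw",np.degrees(2*np.arctan2(q[1],q[0])).round(2),"F",s["wrist_force"].round(2),"gap",s["finger_gap"])
E
python3 st.py
```

```text
1.77 box mm [  1.1   5.3 238.7] yaw 3.57 F [-0.85  0.36  0.37] gap 0.00026984444075807813
```

Call:
{"method": "drive_tool", "body": {"targets": [[1,-0.1,0.5,3,0],[1,0,0,4,0],[1,0,0,4,0],[1,0,0,2,0],[1,0,0,1.0,0],[1,0,0,0.2,0],[1,0,0,0,0]]}}

```text
time: 2.35
ee_pos: [0.5703, -0.0533, 0.0975]
tcp_rot: [1.0, 0.028, -0.0, -0.0]
wrist_force: [-0.3, -0.2, -0.1]
finger_gap: -0.0
grip_force: 0.0
```

```bash
python3 st.py
```

```text
2.35 box mm [-2.  -5.3 97.5] yaw 3.21 F [-0.28 -0.19 -0.09] gap -1.155277024110525e-06
```

Call:
{"method": "drive_tool", "body": {"targets": [[1,0.2,-0.5,0,0],[1,0,0,0,0],[1,0,0,0.2,0],[1,0,0,0.2,0],[1,0,0,0.2,0],[1,0,0,0.2,0],[1,0,0,0.1,0],[1,0,0,0.1,0],[1,0,0,0,0]]}}

```text
time: 3.1
ee_pos: [0.5721, -0.0481, 0.088]
tcp_rot: [1.0, 0.028, 0.0, -0.0]
wrist_force: [-1.9, 0.4, 4.2]
finger_gap: 0.0
grip_force: 2.3
```

Call:
{"method": "drive_tool", "body": {"targets": [[1,0,0,0.1,0],[1,0,0,0.1,0],[1,0,0,0,0]]}}

```text
time: 3.35
ee_pos: [0.572, -0.0481, 0.086]
tcp_rot: [1.0, 0.028, 0.0, 0.0]
wrist_force: [-1.6, 1.0, 4.6]
finger_gap: 0.0001
grip_force: 2.4
```

Call:
{"method": "drive_tool", "body": {"targets": [[1,0,0,0.05,0],[1,0,0,0.05,0],[1,0,0,0.0,0]]}}

```text
time: 3.6
ee_pos: [0.572, -0.0481, 0.0851]
tcp_rot: [1.0, 0.028, 0.0, -0.0]
wrist_force: [-2.7, -0.2, 5.2]
finger_gap: -0.0001
grip_force: 2.6
```

Call:
{"method": "drive_tool", "body": {"targets": [[1,0,0,0.05,0],[1,0,0,0.0,0]]}}

```text
time: 3.77
ee_pos: [0.5721, -0.0481, 0.0846]
tcp_rot: [1.0, 0.028, 0.0, -0.0]
wrist_force: [-1.4, -0.1, 5.2]
finger_gap: -0.0
grip_force: 2.7
```

Call:
{"method": "drive_tool", "body": {"targets": [[1,0,0,0.05,0],[1,0,0,0.0,0]]}}

```text
time: 3.93
ee_pos: [0.5721, -0.0481, 0.0842]
tcp_rot: [1.0, 0.028, 0.0, -0.0]
wrist_force: [-2.4, 0.6, 6.3]
finger_gap: 0.0001
grip_force: 2.9
```

Call:
{"method": "drive_tool", "body": {"targets": [[1,0,0,0.05,0],[1,0,0,0.0,0]]}}

```text
time: 4.1
ee_pos: [0.572, -0.0481, 0.0838]
tcp_rot: [1.0, 0.028, -0.0, -0.0]
wrist_force: [-2.3, 0.7, 7.4]
finger_gap: 0.0001
grip_force: 3.4
```

Call:
{"method": "drive_tool", "body": {"targets": [[1,0,0,0.05,0],[1,0,0,0.0,0]]}}

```text
time: 4.27
ee_pos: [0.5721, -0.0481, 0.0835]
tcp_rot: [1.0, 0.028, -0.0, 0.0]
wrist_force: [-3.6, 1.4, 7.2]
finger_gap: 0.0005
grip_force: 3.9
```

Call:
{"method": "drive_tool", "body": {"targets": [[1,0,0,0.03,0],[1,0,0,0.0,0]]}}

```text
time: 4.43
ee_pos: [0.5721, -0.0481, 0.0834]
tcp_rot: [1.0, 0.028, -0.0, 0.0]
wrist_force: [-3.7, 0.5, 8.8]
finger_gap: -0.0
grip_force: 4.2
```

Call:
{"method": "drive_tool", "body": {"targets": [[1,0,0,0.05,0],[1,0,0,0.0,0]]}}

```text
time: 4.6
ee_pos: [0.5721, -0.0481, 0.0831]
tcp_rot: [1.0, 0.028, -0.0, 0.0]
wrist_force: [-5.2, 1.5, 8.9]
finger_gap: 0.0
grip_force: 4.7
```

Call:
{"method": "drive_tool", "body": {"targets": [[1,0,0,0.05,0],[1,0,0,0.0,0]]}}

```text
time: 4.77
ee_pos: [0.5721, -0.0481, 0.0828]
tcp_rot: [1.0, 0.028, -0.0, 0.0]
wrist_force: [-4.8, 0.7, 10.2]
finger_gap: -0.0
grip_force: 5.2
```

Call:
{"method": "drive_tool", "body": {"targets": [[1,0,0,0.04,0],[1,0,0,0.0,0]]}}

```text
time: 4.93
ee_pos: [0.5721, -0.0481, 0.0825]
tcp_rot: [1.0, 0.028, -0.0, -0.0]
wrist_force: [-5.8, 0.7, 11.0]
finger_gap: -0.0001
grip_force: 5.7
```

Call:
{"method": "drive_tool", "body": {"targets": [[1,0,0,0.05,0],[1,0,0,0.0,0]]}}

```text
time: 5.1
ee_pos: [0.5721, -0.0481, 0.0825]
tcp_rot: [1.0, 0.028, -0.0, -0.0]
wrist_force: [-7.1, 2.0, 13.4]
finger_gap: 0.0001
grip_force: 6.8
```

Call:
{"method": "drive_tool", "body": {"targets": [[1,0,0,0.05,0],[1,0,0,0.0,0]]}}

```text
time: 5.27
ee_pos: [0.5721, -0.0481, 0.0825]
tcp_rot: [1.0, 0.028, -0.0, -0.0]
wrist_force: [-7.7, 1.1, 16.5]
finger_gap: 0.0001
grip_force: 8.0
```

Call:
{"method": "drive_tool", "body": {"targets": [[1,0,0,0.04,0],[1,0,0,0.0,0]]}}

```text
time: 5.43
ee_pos: [0.5722, -0.0481, 0.0824]
tcp_rot: [1.0, 0.028, -0.0, 0.0]
wrist_force: [-9.5, 1.6, 17.9]
finger_gap: -0.0
grip_force: 9.0
```

Call:
{"method": "drive_tool", "body": {"targets": [[1,0,0,-1.5,0],[1,0,0,-3.5,0],[1,-1.1,-3.75,0,0],[1,-1.1,-3.75,0,0],[1,0,0,0,0],[1,0,0,1.3,0],[1,0,0,1.2,0],[1,0,0,0,0]]}}

```text
time: 6.1
ee_pos: [0.5434, 0.0251, 0.1]
tcp_rot: [1.0, 0.028, -0.003, -0.0]
wrist_force: [-0.2, -0.2, -0.7]
finger_gap: -0.0001
grip_force: 0.0
```

```bash
python3 st.py;python3 - <<'E'
from h import *
s=optics.snapshot("side");W=box(world(s));hsv=cv2.cvtColor(s["pixels"],cv2.COLOR_RGB2HSV)
cv2.imwrite("pics/s2.png",cv2.resize(s["pixels"][150:275,240:345],None,fx=4,fy=4)[:,:,::-1])
g=(abs(W[...,0])<.03)&(abs(W[...,1])<.05)&(W[...,2]>.06)&(W[...,2]<.078)&(hsv[...,1]<40);print("lid z",np.median(W[g][:,2]))
E
```

```text
6.1 box mm [-24.5  74.4 100. ] yaw 3.17 F [-0.16 -0.17 -0.65] gap -9.432402164715197e-05
lid z 0.06579688944468558
```

View pics/s2.png

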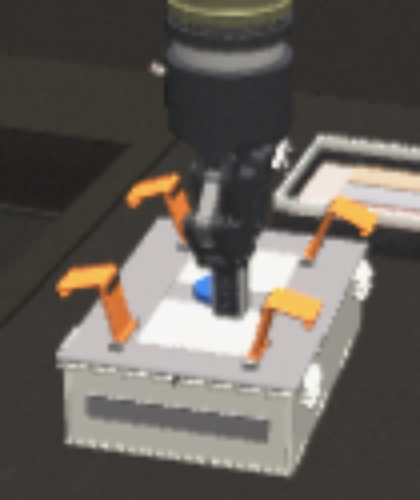

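Call:
{"method": "drive_tool", "body": {"targets": [[1,-0.55,0,-0.6,0],[1,-0.5,0,-0.4,0],[1,-0.5,0,0.1,0],[1,-0.4,0,0.15,0],[1,-0.3,0,0.18,0],[1,-0.3,0,0.2,0],[1,-0.25,0,0.22,0],[1,-0.2,0,0.24,0],[1,0,0,0,0]]}}

```text
time: 6.9
ee_pos: [0.5148, 0.024, 0.1024]
tcp_rot: [1.0, 0.028, -0.001, -0.0]
wrist_force: [-0.6, -0.1, -0.3]
finger_gap: -0.0001
grip_force: 0.0
```

```bash
python3 st.py;python3 - <<'E'
from h import *
s=optics.snapshot("side")
cv2.imwrite("pics/s3.png",cv2.resize(s["pixels"][170:275,260:345],None,fx=5,fy=5)[:,:,::-1])
E
```

```text
6.9 box mm [-53.1  75.  102.4] yaw 3.22 F [-0.62 -0.13 -0.33] gap -9.976890202554338e-05
```

View pics/s3.png

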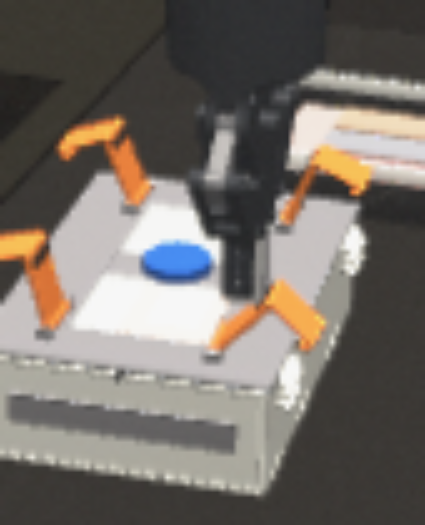

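Call:
{"method": "drive_tool", "body": {"targets": [[1,-0.3,0,0.2,0],[1,-0.3,0,0.2,0],[1,-0.2,0,0.2,0],[1,0,0,0,0]]}}

```text
time: 7.28
ee_pos: [0.507, 0.0235, 0.0966]
tcp_rot: [1.0, 0.028, -0.001, -0.0]
wrist_force: [0.2, -0.7, 0.2]
finger_gap: -0.0002
grip_force: 0.0
```

```bash
python3 st.py
```

```text
7.28 box mm [-61.   74.9  96.6] yaw 3.22 F [ 0.21 -0.74  0.22] gap -0.00018462405786447348
```

Call:
{"method": "drive_tool", "body": {"targets": [[1,-0.2,0,0.1,0],[1,-0.1,0,0.1,0],[1,0,0,0,0]]}}

```text
time: 7.53
ee_pos: [0.5044, 0.0233, 0.095]
tcp_rot: [1.0, 0.028, -0.0, -0.0]
wrist_force: [1.1, 0.1, 0.3]
finger_gap: 0.0002
grip_force: 0.0
```

Call:
{"method": "drive_tool", "body": {"targets": [[1,0,0,0.1,0],[1,0,0,0.1,0],[1,0,0,0,0]]}}

```text
time: 7.78
ee_pos: [0.5047, 0.0233, 0.0932]
tcp_rot: [1.0, 0.028, -0.0, -0.0]
wrist_force: [-0.7, -0.1, -0.5]
finger_gap: 0.0001
grip_force: 0.0
```

Call:
{"method": "drive_tool", "body": {"targets": [[1,0,0,0.1,0],[1,0,0,0,0]]}}

```text
time: 7.95
ee_pos: [0.5047, 0.0233, 0.0921]
tcp_rot: [1.0, 0.028, -0.0, 0.0]
wrist_force: [0.2, 0.4, 0.5]
finger_gap: 0.0004
grip_force: 0.1
```

Call:
{"method": "drive_tool", "body": {"targets": [[1,0,0,0.1,0],[1,0,0,0.1,0],[1,0,0,0,0]]}}

```text
time: 8.2
ee_pos: [0.5047, 0.0233, 0.0901]
tcp_rot: [1.0, 0.028, -0.0, -0.0]
wrist_force: [0.2, 0.2, -0.4]
finger_gap: 0.0002
grip_force: 0.0
```

Call:
{"method": "drive_tool", "body": {"targets": [[1,0,0,0.1,0],[1,0,0,0.1,0],[1,0,0,0,0]]}}

```text
time: 8.45
ee_pos: [0.5047, 0.0233, 0.0881]
tcp_rot: [1.0, 0.028, -0.0, 0.0]
wrist_force: [0.0, -0.1, 0.4]
finger_gap: -0.0002
grip_force: 0.1
```

Call:
{"method": "drive_tool", "body": {"targets": [[1,0,0,0.1,0],[1,0,0,0,0]]}}

```text
time: 8.62
ee_pos: [0.5048, 0.0233, 0.0876]
tcp_rot: [1.0, 0.028, -0.0, 0.0]
wrist_force: [-0.8, -0.9, 2.9]
finger_gap: -0.0
grip_force: 1.2
```

Call:
{"method": "drive_tool", "body": {"targets": [[1,0,0,0.1,0],[1,0,0,0,0]]}}

```text
time: 8.78
ee_pos: [0.5049, 0.0233, 0.0871]
tcp_rot: [1.0, 0.028, -0.0, 0.0]
wrist_force: [-3.1, 0.0, 6.5]
finger_gap: 0.0001
grip_force: 2.6
```

Call:
{"method": "drive_tool", "body": {"targets": [[1,0,0,0.1,0],[1,0,0,0,0]]}}

```text
time: 8.95
ee_pos: [0.505, 0.0233, 0.0865]
tcp_rot: [1.0, 0.028, -0.0, 0.0]
wrist_force: [-3.7, -0.1, 8.3]
finger_gap: -0.0002
grip_force: 3.6
```

Call:
{"method": "drive_tool", "body": {"targets": [[1,0,0,0.1,0],[1,0,0,0,0]]}}

```text
time: 9.12
ee_pos: [0.5049, 0.0233, 0.0857]
tcp_rot: [1.0, 0.028, -0.0, 0.0]
wrist_force: [-5.1, -0.4, 9.7]
finger_gap: 0.0002
grip_force: 4.3
```

Call:
{"method": "drive_tool", "body": {"targets": [[1,0,0,0.1,0],[1,0,0,0,0]]}}

```text
time: 9.28
ee_pos: [0.505, 0.0233, 0.0845]
tcp_rot: [1.0, 0.028, 0.0, 0.0]
wrist_force: [-3.1, -1.1, 5.3]
finger_gap: 0.0001
grip_force: 2.4
```

Call:
{"method": "drive_tool", "body": {"targets": [[1,0,0,0.1,0],[1,0,0,0,0]]}}

```text
time: 9.45
ee_pos: [0.5053, 0.0233, 0.0828]
tcp_rot: [1.0, 0.028, 0.001, 0.0]
wrist_force: [-0.3, 0.3, 4.2]
finger_gap: 0.0002
grip_force: 1.8
```

Call:
{"method": "drive_tool", "body": {"targets": [[1,0,0,0.05,0],[1,0,0,0,0]]}}

```text
time: 9.62
ee_pos: [0.5053, 0.0233, 0.0827]
tcp_rot: [1.0, 0.028, 0.0, 0.0]
wrist_force: [-2.1, 0.7, 6.6]
finger_gap: 0.0001
grip_force: 3.2
```

Call:
{"method": "drive_tool", "body": {"targets": [[1,0,0,0.1,0],[1,0,0,0,0]]}}

```text
time: 9.78
ee_pos: [0.5054, 0.0233, 0.0826]
tcp_rot: [1.0, 0.028, 0.0, 0.0]
wrist_force: [-4.4, -0.1, 11.5]
finger_gap: -0.0001
grip_force: 5.7
```

Call:
{"method": "drive_tool", "body": {"targets": [[1,0,0,0.1,0],[1,0,0,0,0]]}}

```text
time: 9.95
ee_pos: [0.5054, 0.0233, 0.0824]
tcp_rot: [1.0, 0.028, -0.0, 0.0]
wrist_force: [-7.4, 0.1, 17.0]
finger_gap: -0.0
grip_force: 8.2
```

Call:
{"method": "drive_tool", "body": {"targets": [[1,0,0,-1.5,0],[1,0,0,-3.5,0],[1,1.72,3,0,0],[1,1.72,3,0,0],[1,1.72,3,0,0],[1,1.72,3,0,0],[1,1.72,3,0,0],[1,0,0,0,0],[1,0,0,2.2,0],[1,0,0,0,0]]}}

```text
time: 10.78
ee_pos: [0.5966, -0.1213, 0.1035]
tcp_rot: [1.0, 0.028, -0.003, -0.001]
wrist_force: [-2.2, 0.9, -1.5]
finger_gap: 0.0
grip_force: 0.0
```

```bash
python3 st.py
```

```text
10.78 box mm [ 20.5 -74.6 103.5] yaw 3.16 F [-2.2   0.93 -1.52] gap 4.984945154049449e-06
```

Call:
{"method": "drive_tool", "body": {"targets": [[1,0.8,0,-0.3,0],[1,0.5,0,-0.3,0],[1,0.5,0,0.1,0],[1,0.4,0,0.15,0],[1,0.3,0,0.18,0],[1,0.3,0,0.2,0],[1,0.25,0,0.22,0],[1,0.2,0,0.24,0],[1,0.3,0,0.2,0],[1,0.3,0,0.2,0]]}}

```text
time: 11.62
ee_pos: [0.6373, -0.1194, 0.0983]
tcp_rot: [1.0, 0.028, -0.001, -0.0]
wrist_force: [-0.8, 0.1, 0.9]
finger_gap: 0.0003
grip_force: 0.3
```

Call:
{"method": "drive_tool", "body": {"targets": [[1,0.3,0,0.1,0],[1,0,0,0,0]]}}

```text
time: 11.78
ee_pos: [0.6408, -0.1192, 0.0974]
tcp_rot: [1.0, 0.028, -0.0, -0.0]
wrist_force: [0.5, -0.0, -0.8]
finger_gap: 0.0002
grip_force: 0.0
```

```bash
python3 st.py
```

```text
11.78 box mm [ 64.7 -75.1  97.4] yaw 3.22 F [ 0.45 -0.01 -0.8 ] gap 0.0002494673470255277
```

Call:
{"method": "drive_tool", "body": {"targets": [[1,0,0,0.1,0],[1,0,0,0.1,0],[1,0,0,0,0]]}}

```text
time: 12.03
ee_pos: [0.6404, -0.1193, 0.0959]
tcp_rot: [1.0, 0.028, -0.0, -0.0]
wrist_force: [-1.3, -1.2, -0.4]
finger_gap: -0.0001
grip_force: 0.0
```

Call:
{"method": "drive_tool", "body": {"targets": [[1,0,0,0.1,0],[1,0,0,0.1,0],[1,0,0,0,0]]}}

```text
time: 12.28
ee_pos: [0.6404, -0.1193, 0.0938]
tcp_rot: [1.0, 0.028, -0.0, -0.0]
wrist_force: [-0.0, -0.0, 1.0]
finger_gap: 0.0004
grip_force: 0.1
```

Call:
{"method": "drive_tool", "body": {"targets": [[1,0,0,0.1,0],[1,0,0,0.1,0],[1,0,0,0,0]]}}

```text
time: 12.53
ee_pos: [0.6404, -0.1193, 0.0917]
tcp_rot: [1.0, 0.028, -0.0, -0.0]
wrist_force: [0.6, -0.4, 0.5]
finger_gap: -0.0
grip_force: 0.1
```

Call:
{"method": "drive_tool", "body": {"targets": [[1,0,0,0.1,0],[1,0,0,0,0]]}}

```text
time: 12.7
ee_pos: [0.6404, -0.1193, 0.0907]
tcp_rot: [1.0, 0.028, -0.0, -0.0]
wrist_force: [0.6, 0.2, 0.1]
finger_gap: -0.0001
grip_force: 0.1
```

Call:
{"method": "drive_tool", "body": {"targets": [[1,0,0,0.1,0],[1,0,0,0.1,0],[1,0,0,0,0]]}}

```text
time: 12.95
ee_pos: [0.6404, -0.1193, 0.0887]
tcp_rot: [1.0, 0.028, -0.0, -0.0]
wrist_force: [0.4, -0.6, 0.5]
finger_gap: -0.0001
grip_force: 0.1
```

Call:
{"method": "drive_tool", "body": {"targets": [[1,0,0,0.1,0],[1,0,0,0.1,0],[1,0,0,0,0]]}}

```text
time: 13.2
ee_pos: [0.6404, -0.1193, 0.0867]
tcp_rot: [1.0, 0.028, -0.0, -0.0]
wrist_force: [0.8, -0.6, -0.3]
finger_gap: -0.0004
grip_force: 0.1
```

Call:
{"method": "drive_tool", "body": {"targets": [[1,0,0,0.1,0],[1,0,0,0,0]]}}

```text
time: 13.37
ee_pos: [0.6404, -0.1193, 0.0857]
tcp_rot: [1.0, 0.028, -0.0, -0.0]
wrist_force: [0.1, -0.4, 0.3]
finger_gap: 0.0006
grip_force: 0.1
```

Call:
{"method": "drive_tool", "body": {"targets": [[1,0,0,0.1,0],[1,0,0,0,0]]}}

```text
time: 13.53
ee_pos: [0.6406, -0.1193, 0.085]
tcp_rot: [1.0, 0.028, 0.0, -0.0]
wrist_force: [0.2, -1.3, 0.2]
finger_gap: -0.0
grip_force: 0.3
```

Call:
{"method": "drive_tool", "body": {"targets": [[1,0,0,0.1,0],[1,0,0,0,0]]}}

```text
time: 13.7
ee_pos: [0.6408, -0.1193, 0.0845]
tcp_rot: [1.0, 0.028, 0.0, 0.0]
wrist_force: [-0.7, 0.1, 2.4]
finger_gap: 0.0002
grip_force: 1.7
```

Call:
{"method": "drive_tool", "body": {"targets": [[1,0,0,0.1,0],[1,0,0,0,0]]}}

```text
time: 13.87
ee_pos: [0.641, -0.1193, 0.084]
tcp_rot: [1.0, 0.028, 0.001, 0.0]
wrist_force: [-0.7, 0.6, 5.6]
finger_gap: 0.0001
grip_force: 2.8
```

```bash
python3 st.py;python3 - <<'E'
from h import *
s=optics.snapshot("side")
cv2.imwrite("pics/s4.png",cv2.resize(s["pixels"][170:275,245:345],None,fx=5,fy=5)[:,:,::-1])
E
```

```text
13.87 box mm [ 64.9 -75.1  84. ] yaw 3.22 F [-0.66  0.62  5.61] gap 9.947496113512734e-05
```

View pics/s4.png

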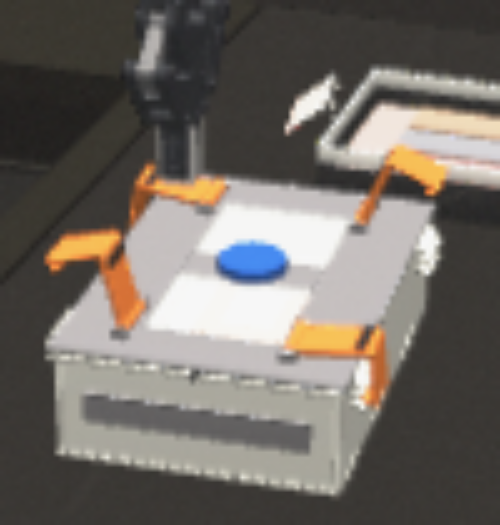

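Clip a is closed, with its hook down at about (372,375). Clip c lies nearly flat under the fingertip at (185,185) and has met its catch, so I'll keep pressing.

Call:
{"method": "drive_tool", "body": {"targets": [[1,0,0,0.1,0],[1,0,0,0,0]]}}

```text
time: 14.08
ee_pos: [0.6412, -0.1193, 0.0835]
tcp_rot: [1.0, 0.028, 0.001, 0.0]
wrist_force: [-2.0, 1.1, 6.4]
finger_gap: -0.0001
grip_force: 3.7
```

Call:
{"method": "drive_tool", "body": {"targets": [[1,0,0,0.1,0],[1,0,0,0,0]]}}

```text
time: 14.25
ee_pos: [0.6414, -0.1192, 0.0826]
tcp_rot: [1.0, 0.028, 0.001, 0.0]
wrist_force: [-1.4, 1.5, 7.0]
finger_gap: -0.0002
grip_force: 3.5
```

Call:
{"method": "drive_tool", "body": {"targets": [[1,0,0,0.1,0],[1,0,0,0,0]]}}

```text
time: 14.42
ee_pos: [0.6411, -0.1193, 0.0805]
tcp_rot: [1.0, 0.028, 0.001, 0.0]
wrist_force: [0.4, 1.3, 5.9]
finger_gap: 0.0002
grip_force: 2.9
```

Call:
{"method": "drive_tool", "body": {"targets": [[1,0,0,0.05,0],[1,0,0,0,0]]}}

```text
time: 14.58
ee_pos: [0.6411, -0.1193, 0.0805]
tcp_rot: [1.0, 0.028, 0.001, 0.0]
wrist_force: [-0.8, 0.8, 6.1]
finger_gap: 0.0002
grip_force: 3.1
```

Call:
{"method": "drive_tool", "body": {"targets": [[1,0,0,0.1,0],[1,0,0,0,0]]}}

```text
time: 14.75
ee_pos: [0.6412, -0.1193, 0.0804]
tcp_rot: [1.0, 0.028, 0.001, 0.0]
wrist_force: [-3.1, 2.0, 10.4]
finger_gap: 0.0001
grip_force: 5.1
```

Call:
{"method": "drive_tool", "body": {"targets": [[1,0,0,0.1,0],[1,0,0,0,0]]}}

```text
time: 14.92
ee_pos: [0.6413, -0.1194, 0.0803]
tcp_rot: [1.0, 0.028, 0.001, 0.0]
wrist_force: [-5.4, 2.4, 13.6]
finger_gap: 0.0001
grip_force: 7.1
```

Call:
{"method": "drive_tool", "body": {"targets": [[1,0,0,-1.5,0],[1,0,0,-3.6,0],[1,-2.9,0,0,0],[1,-2.9,0,0,0],[1,-2.9,0,0,0],[1,0,0,0,0],[1,0,0,2.2,0],[1,0,0,0,0]]}}

```text
time: 15.58
ee_pos: [0.5514, -0.1236, 0.1033]
tcp_rot: [1.0, 0.028, -0.002, -0.001]
wrist_force: [-1.3, -0.4, -1.5]
finger_gap: -0.0001
grip_force: 0.0
```

Call:
{"method": "drive_tool", "body": {"targets": [[1,-0.8,0,-0.3,0],[1,-0.5,0,-0.3,0],[1,-0.5,0,0.1,0],[1,-0.4,0,0.15,0],[1,-0.3,0,0.18,0],[1,-0.3,0,0.2,0],[1,-0.25,0,0.22,0],[1,-0.2,0,0.24,0],[1,-0.3,0,0.2,0],[1,-0.3,0,0.2,0]]}}

```text
time: 16.42
ee_pos: [0.515, -0.1263, 0.0972]
tcp_rot: [1.0, 0.028, -0.0, -0.0]
wrist_force: [1.1, 0.3, 0.8]
finger_gap: 0.0002
grip_force: 0.2
```

Call:
{"method": "drive_tool", "body": {"targets": [[1,-0.3,0,0.1,0],[1,0,0,0,0]]}}

```text
time: 16.58
ee_pos: [0.5113, -0.1263, 0.0959]
tcp_rot: [1.0, 0.028, -0.001, -0.0]
wrist_force: [0.1, -1.0, 0.2]
finger_gap: -0.0
grip_force: 0.0
```

```bash
python3 st.py
```

```text
16.58 box mm [-65.  -74.9  95.9] yaw 3.21 F [ 0.08 -1.04  0.21] gap -2.414687255543775e-05
```

Call:
{"method": "drive_tool", "body": {"targets": [[1,0,0,0.1,0],[1,0,0,0,0]]}}

```text
time: 16.75
ee_pos: [0.5121, -0.1265, 0.0953]
tcp_rot: [1.0, 0.028, -0.0, -0.0]
wrist_force: [-0.4, -0.5, -0.9]
finger_gap: 0.0001
grip_force: 0.0
```

Call:
{"method": "drive_tool", "body": {"targets": [[1,0,0,0.1,0],[1,0,0,0.1,0],[1,0,0,0,0]]}}

```text
time: 17.0
ee_pos: [0.5122, -0.1265, 0.0934]
tcp_rot: [1.0, 0.028, -0.0, -0.0]
wrist_force: [-0.3, 0.4, 0.4]
finger_gap: -0.0002
grip_force: 0.1
```

Call:
{"method": "drive_tool", "body": {"targets": [[1,0,0,0.1,0],[1,0,0,0.1,0],[1,0,0,0,0]]}}

```text
time: 17.25
ee_pos: [0.5121, -0.1265, 0.0913]
tcp_rot: [1.0, 0.028, -0.0, -0.0]
wrist_force: [-0.5, 0.6, 0.4]
finger_gap: -0.0003
grip_force: 0.0
```

Call:
{"method": "drive_tool", "body": {"targets": [[1,0,0,0.1,0],[1,0,0,0,0]]}}

```text
time: 17.42
ee_pos: [0.5121, -0.1265, 0.0903]
tcp_rot: [1.0, 0.028, -0.0, -0.0]
wrist_force: [0.9, 0.1, -0.2]
finger_gap: 0.0001
grip_force: 0.1
```

Call:
{"method": "drive_tool", "body": {"targets": [[1,0,0,0.1,0],[1,0,0,0,0]]}}

```text
time: 17.58
ee_pos: [0.5122, -0.1265, 0.0896]
tcp_rot: [1.0, 0.028, -0.0, 0.0]
wrist_force: [-0.6, 0.5, -0.2]
finger_gap: 0.0
grip_force: 0.5
```

Contact has begun, so I'll press on in 1 mm steps.

Call:
{"method": "drive_tool", "body": {"targets": [[1,0,0,0.1,0],[1,0,0,0,0]]}}

```text
time: 17.75
ee_pos: [0.5123, -0.1266, 0.0891]
tcp_rot: [1.0, 0.028, -0.0, 0.0]
wrist_force: [-1.4, -0.1, 4.4]
finger_gap: 0.0
grip_force: 1.9
```

Call:
{"method": "drive_tool", "body": {"targets": [[1,0,0,0.1,0],[1,0,0,0,0]]}}

```text
time: 17.92
ee_pos: [0.5125, -0.1267, 0.0886]
tcp_rot: [1.0, 0.028, 0.0, 0.0]
wrist_force: [-2.5, 0.7, 6.8]
finger_gap: 0.0003
grip_force: 2.8
```

Call:
{"method": "drive_tool", "body": {"targets": [[1,0,0,0.1,0],[1,0,0,0,0]]}}

```text
time: 18.08
ee_pos: [0.5127, -0.1267, 0.0881]
tcp_rot: [1.0, 0.028, 0.0, 0.0]
wrist_force: [-3.1, 0.7, 8.1]
finger_gap: -0.0001
grip_force: 3.6
```

Call:
{"method": "drive_tool", "body": {"targets": [[1,0,0,0.1,0],[1,0,0,0,0]]}}

```text
time: 18.25
ee_pos: [0.5127, -0.1268, 0.0873]
tcp_rot: [1.0, 0.028, 0.0, 0.0]
wrist_force: [-3.8, 1.2, 9.6]
finger_gap: -0.0003
grip_force: 4.2
```

Call:
{"method": "drive_tool", "body": {"targets": [[1,0,0,0.1,0],[1,0,0,0,0]]}}

```text
time: 18.42
ee_pos: [0.5127, -0.1268, 0.0861]
tcp_rot: [1.0, 0.028, 0.0, 0.0]
wrist_force: [-2.4, 0.9, 7.0]
finger_gap: -0.0001
grip_force: 2.9
```

Call:
{"method": "drive_tool", "body": {"targets": [[1,0,0,0.1,0],[1,0,0,0,0]]}}

```text
time: 18.58
ee_pos: [0.5127, -0.1267, 0.0841]
tcp_rot: [1.0, 0.028, 0.001, 0.0]
wrist_force: [-1.0, -0.2, 4.9]
finger_gap: -0.0001
grip_force: 2.0
```

Call:
{"method": "drive_tool", "body": {"targets": [[1,0,0,0.1,0],[1,0,0,0,0]]}}

```text
time: 18.75
ee_pos: [0.5128, -0.1268, 0.084]
tcp_rot: [1.0, 0.028, 0.0, 0.0]
wrist_force: [-3.1, -0.2, 8.9]
finger_gap: 0.0
grip_force: 4.2
```

Call:
{"method": "drive_tool", "body": {"targets": [[1,0,0,0.1,0],[1,0,0,0,0]]}}

```text
time: 18.92
ee_pos: [0.5129, -0.1268, 0.0838]
tcp_rot: [1.0, 0.028, 0.0, 0.0]
wrist_force: [-4.4, 0.9, 14.4]
finger_gap: 0.0003
grip_force: 6.4
```

Call:
{"method": "drive_tool", "body": {"targets": [[1,0,0,-1.5,0],[1,0,0,-3.4,0],[1,1.72,-3,0,0],[1,1.72,-3,0,0],[1,1.72,-3,0,0],[1,1.72,-3,0,0],[1,1.72,-3,0,0],[1,0,0,0,0],[1,0,0,2.2,0],[1,0,0,0,0]]}}

```text
time: 19.75
ee_pos: [0.5872, 0.0288, 0.1044]
tcp_rot: [1.0, 0.029, -0.003, -0.0]
wrist_force: [-1.7, -1.1, -1.1]
finger_gap: -0.0001
grip_force: 0.0
```

```bash
python3 st.py
```

```text
19.75 box mm [ 19.4  75.7 104.4] yaw 3.29 F [-1.75 -1.11 -1.11] gap -9.003860384452402e-05
```

Call:
{"method": "drive_tool", "body": {"targets": [[1,0.8,0,-0.3,0],[1,0.5,0,-0.3,0],[1,0.5,0,0.1,0],[1,0.4,0,0.15,0],[1,0.3,0,0.18,0],[1,0.3,0,0.2,0],[1,0.25,0,0.22,0],[1,0.2,0,0.24,0],[1,0.3,0,0.2,0],[1,0.3,0,0.2,0]]}}

```text
time: 20.58
ee_pos: [0.6279, 0.0303, 0.099]
tcp_rot: [1.0, 0.028, -0.001, -0.0]
wrist_force: [-1.7, -1.4, 0.7]
finger_gap: -0.0
grip_force: 0.3
```

Call:
{"method": "drive_tool", "body": {"targets": [[1,0.3,0,0.1,0],[1,0,0,0,0]]}}

```text
time: 20.75
ee_pos: [0.6313, 0.0305, 0.0981]
tcp_rot: [1.0, 0.028, -0.0, -0.0]
wrist_force: [0.0, 0.2, -0.3]
finger_gap: -0.0
grip_force: 0.0
```

```bash
python3 st.py
```

```text
20.75 box mm [63.6 74.9 98.1] yaw 3.22 F [ 0.05  0.17 -0.26] gap -2.0843846329956437e-05
```

Call:
{"method": "drive_tool", "body": {"targets": [[1,0,0,0.1,0],[1,0,0,0.1,0],[1,0,0,0,0]]}}

```text
time: 21.0
ee_pos: [0.631, 0.0305, 0.0965]
tcp_rot: [1.0, 0.028, -0.0, 0.0]
wrist_force: [0.7, 0.5, -0.5]
finger_gap: -0.0001
grip_force: 0.0
```

Call:
{"method": "drive_tool", "body": {"targets": [[1,0,0,0.1,0],[1,0,0,0.1,0],[1,0,0,0,0]]}}

```text
time: 21.25
ee_pos: [0.6309, 0.0304, 0.0945]
tcp_rot: [1.0, 0.028, -0.0, -0.0]
wrist_force: [-0.0, 0.2, 0.1]
finger_gap: -0.0
grip_force: 0.1
```

Call:
{"method": "drive_tool", "body": {"targets": [[1,0,0,0.1,0],[1,0,0,0.1,0],[1,0,0,0,0]]}}

```text
time: 21.5
ee_pos: [0.6309, 0.0304, 0.0924]
tcp_rot: [1.0, 0.028, -0.0, -0.0]
wrist_force: [-0.5, -0.0, -0.5]
finger_gap: -0.0003
grip_force: 0.1
```

Call:
{"method": "drive_tool", "body": {"targets": [[1,0,0,0.1,0],[1,0,0,0.1,0],[1,0,0,0,0]]}}

```text
time: 21.75
ee_pos: [0.631, 0.0304, 0.0904]
tcp_rot: [1.0, 0.028, -0.0, -0.0]
wrist_force: [-0.4, -0.6, 0.6]
finger_gap: 0.0003
grip_force: 0.1
```

Call:
{"method": "drive_tool", "body": {"targets": [[1,0,0,0.1,0],[1,0,0,0,0]]}}

```text
time: 21.92
ee_pos: [0.6312, 0.0304, 0.0897]
tcp_rot: [1.0, 0.028, 0.0, -0.0]
wrist_force: [1.0, 0.5, 0.4]
finger_gap: -0.0002
grip_force: 0.4
```

Call:
{"method": "drive_tool", "body": {"targets": [[1,0,0,0.1,0],[1,0,0,0,0]]}}

```text
time: 22.08
ee_pos: [0.6314, 0.0305, 0.0893]
tcp_rot: [1.0, 0.028, 0.0, 0.0]
wrist_force: [-1.0, -0.4, 3.4]
finger_gap: 0.0004
grip_force: 1.8
```

Call:
{"method": "drive_tool", "body": {"targets": [[1,0,0,0.1,0],[1,0,0,0,0]]}}

```text
time: 22.25
ee_pos: [0.6317, 0.0304, 0.0889]
tcp_rot: [1.0, 0.028, 0.001, 0.0]
wrist_force: [-1.2, 0.5, 6.5]
finger_gap: -0.0002
grip_force: 3.1
```

Call:
{"method": "drive_tool", "body": {"targets": [[1,0,0,0.1,0],[1,0,0,0,0]]}}

```text
time: 22.42
ee_pos: [0.6319, 0.0304, 0.0884]
tcp_rot: [1.0, 0.028, 0.001, 0.0]
wrist_force: [-3.4, -0.2, 7.4]
finger_gap: 0.0001
grip_force: 4.1
```

Call:
{"method": "drive_tool", "body": {"targets": [[1,0,0,0.1,0],[1,0,0,0,0]]}}

```text
time: 22.58
ee_pos: [0.6322, 0.0304, 0.0877]
tcp_rot: [1.0, 0.028, 0.001, 0.0]
wrist_force: [-1.9, -0.5, 8.2]
finger_gap: 0.0001
grip_force: 4.2
```

Call:
{"method": "drive_tool", "body": {"targets": [[1,0,0,0.1,0],[1,0,0,0,0]]}}

```text
time: 22.75
ee_pos: [0.6326, 0.0304, 0.0865]
tcp_rot: [1.0, 0.028, 0.002, 0.0]
wrist_force: [1.3, 0.2, 4.2]
finger_gap: 0.0002
grip_force: 1.8
```

Call:
{"method": "drive_tool", "body": {"targets": [[1,0,0,0.1,0],[1,0,0,0,0]]}}

```text
time: 22.92
ee_pos: [0.6323, 0.0304, 0.0849]
tcp_rot: [1.0, 0.028, 0.001, 0.0]
wrist_force: [0.2, 0.3, 5.4]
finger_gap: -0.0005
grip_force: 2.7
```

Call:
{"method": "drive_tool", "body": {"targets": [[1,0,0,0.1,0],[1,0,0,0,0]]}}

```text
time: 23.08
ee_pos: [0.6324, 0.0304, 0.0848]
tcp_rot: [1.0, 0.028, 0.002, 0.0]
wrist_force: [-1.0, -0.7, 10.1]
finger_gap: 0.0001
grip_force: 4.9
```

Call:
{"method": "drive_tool", "body": {"targets": [[1,0,0,0.1,0],[1,0,0,0,0]]}}

```text
time: 23.25
ee_pos: [0.6325, 0.0304, 0.0847]
tcp_rot: [1.0, 0.028, 0.001, 0.0]
wrist_force: [-3.4, -0.3, 12.8]
finger_gap: -0.0
grip_force: 7.0
```

Call:
{"method": "drive_tool", "body": {"targets": [[1,0,0,-2,0],[1,0,0,-4,0],[1,-4,0,-4,0],[1,-4,2,-4,0],[1,-4,4,0,0],[1,-4,4,0,0],[1,-4,4,0,0],[1,-2,4,0,0],[1,0,4,0,0],[1,0,0,0,0]]}}

```text
time: 24.08
ee_pos: [0.4758, -0.163, 0.1984]
tcp_rot: [1.0, 0.025, -0.0, 0.001]
wrist_force: [-0.2, 0.5, 0.8]
finger_gap: 0.0
grip_force: 0.0
```

```bash
python3 st.py;python3 - <<'E'
from h import *
a=optics.snapshot("side")["pixels"][170:275,240:345];b=optics.snapshot("top")["pixels"][165:270,285:400]
cv2.imwrite("pics/s5.png",np.hstack([cv2.resize(a,(400,400)),cv2.resize(b,(400,400))])[:,:,::-1])
E
```

```text
24.08 box mm [-102.5 -109.5  198.4] yaw 2.87 F [-0.22  0.46  0.83] gap 3.1771070014668865e-05
```

View pics/s5.png

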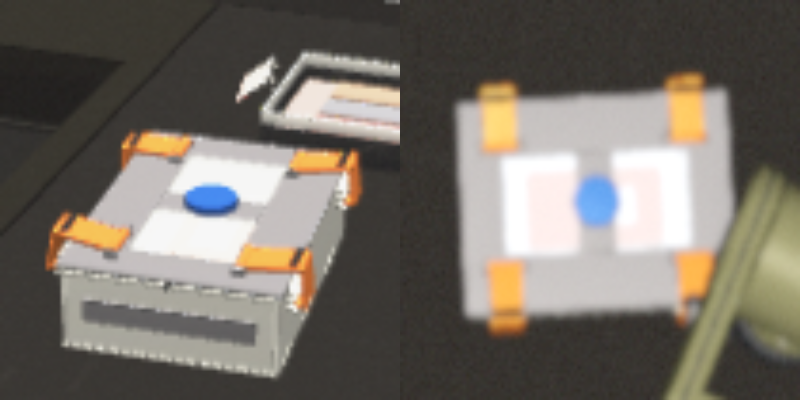

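All four clips lie flat with their hooks down in both views, at about (60,250), (125,150), (352,175) and (305,280) in the left half. The lid is home and the arm is clear.

```bash
python3 -c "
from bench import order
print(order.sign_off())"
```

```text
the job is handed in; nothing more can be done
None
```

The box is closed and handed in: I pressed the lid home first, then snapped the clips shut in the order near-left, far-right, near-right, far-left; every reading stayed under 25 N and it took about 24 s.

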